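Stack mosaic plaques on the sloping drying rack

ROBOT

A 7-joint arm with a two-finger parallel gripper is mounted at the origin on the work surface. World frame = base frame: x ahead of the robot, y to its left, z up, the work surface at z = 0. Lengths are in m, angles in rad, forces in N, time in s.
With the tool pointing down it reaches from about 0.35 to 0.9 m from the base axis. Payload 8.1 kg.
Tool frame: the origin (TCP) lies midway between the tips of the shut fingers; the grasp point (between the pads) lies 19 mm behind it; z points along the fingers, x is the direction in which the jaws open and shut, and the axes are right-handed (so a half turn about z gives the same grasp; the last joint's range is limited). The gripper opens to 92 mm and grips with 3 to 60 N. Pads are 19 mm wide; open, the fingers measure 130 mm over their backs; the gripper's body (75 mm by 190 mm) begins 47 mm behind the grasp point.
Start: joints at [0.999, 0.434, 0.025, 1.573, -0.012, 1.134, -0.075], TCP at [0.282, -0.558, 0.227] pointing down, gripper open.
Joint ranges: [-2.62, 2.62], [-0.44, 2.09], [-1.27, 1.32], [0.08, 2.57], [-1.32, 4.46], [0.12, 2], [-2.74, 2.74]. Speed limits (rad/s): [2.22, 2.22, 3.01, 3.01, 3.14, 3.14, 3.14].

INTERFACE

Orientations are given as a rotation vector (axis times angle).
In Python, from cell import arm gives the robot as it stands. The module is installed in compiled form; this text tells all that it offers.
- The arm moves only by the tool play_rows, never from a script. Its argument "motion" is a list of rows, each a list of 7 numbers: the gripper's target within -1 to 1 (fully open at 1, half-way at 0, shut at -1), then the shift along the tool's x, y, z in mm, then the turn, a rotation vector about the tool's x, y, z in rad. In form: [[claw, tx, ty, tz, ax, ay, az], ...]. A call has 1 to 10 rows; each row is the pose to reach, as a shift and turn from the pose measured when the call began, along the tool's axes at that moment; what a row does not reach only later rows make up. A row lasts 1/10 s, in which the tool goes at most 50 mm and 8.59 degrees, less where a joint would pass 70% of its speed; a pose out of reach is approached as far as the arm can. A call with a gripper value outside its range is refused whole. The fingers move at their own pace and stop on an object; "force" is the grip in N (left out, the last holds). Time passes only in rows, so rows that repeat a pose let the fingers close. It gives the time, the measured TCP pose, the force and the opening at its end, in the units of the state.
- arm.observe(): the state, without advancing time (a new reading comes with each control period).
- arm.get_image(name): name is "scene" or "top" or "wrist"; returns a dict with "img" (420x560x3 uint8, blue, green, red), "depth" (420x560 float32, m along the optical axis (not along the pixel's ray), 0 where there is no reading), "K" (3x3 intrinsics, pixels), "rvec" (rotation vector, rad) and "tvec" (3), from world to camera coordinates, as OpenCV has them. Camera axes: x right, y down, z forward; pixel columns grow to the right and rows downward; lengths in m; the calibration is good to about 2 mm. The wrist camera is an equidistant fisheye: a pixel r from the principal point sees the ray r / f radians off the axis. A picture is of the moment at which its call begins.
- arm.sign_off(): hands the job in, once; it reports no verdict.
Trained networks look in a picture, given as the dict that the camera call returned (one of the last four; its "shot" number tells which), for a name from the list of things; names that differ only in an ending like _2 or _b are one class to them, and where a whole thing is asked for, a point or a joint stands for the part that bears it (a point fixed in the world has none). Each returns a list of dicts, best first, with "score" (0 to 1); they miss things now and then, are a little off and sometimes report something else, mostly with a low value. They report only what shows in the picture. A call takes as long as a camera call. They do not tell look-alikes from the thing itself.
- arm.look_for(picture, query): "box" ([left, top, width, height] as shares, 0 to 1, of the picture: columns of its width, rows of its height, round what is visible of it).
The state is a dict: "clock": time; "joints": joint angles; "dq": joint speeds; "joint_efforts": joint torques, N m; "position": TCP position; "ee_rot": TCP orientation; "force": force on the tool from outside, world axes, zero at the start; "ft_torque": the same for the moment, N m; "width": opening from 0.0 (shut) to 1.0 (fully open).
Only numpy, scipy, OpenCV 4.12 (cv2) and the standard library are available. Lean on these libraries where they do the work, as an engineer would, in place of code of your own. Each camera call takes 0.05 s, during which the arm holds its last target. There are 200 camera calls.

TASK

Stack the three rectangular mosaic plaques on the sloping rack, largest at the bottom and smallest on top, mosaic up and roughly mid-width: first push the large one that already lies on the rack down square against the backstop, then add the medium one and then the small one, each lying flat with its end flush against the backstop. Last, swing the raised keeper bar all the way down over the stack. Leave everything else on the table where it is.

Things in the scene. Friction and masses are not known exactly. Their poses are not given: they have to be found in the camera images.
- large: framed plywood plaque with a seed mosaic set below its rim, 120 mm long (its y axis) x 54 mm wide (its x axis) x 16 mm thick, both ends alike; origin at the centre of its underside, z out of the mosaic face. Starts lying mosaic up on the sloping shelf, long axis roughly down the slope, some 40 mm short of the backstop and a little crooked. About 90 g.
- medium: framed plywood plaque with a seed mosaic set below its rim, 98 mm long (its y axis) x 48 mm wide (its x axis) x 16 mm thick, both ends alike; origin at the centre of its underside, z out of the mosaic face. Starts flat on the table, mosaic up. About 70 g.
- small: framed plywood plaque with a seed mosaic set below its rim, 76 mm long (its y axis) x 42 mm wide (its x axis) x 16 mm thick, both ends alike; origin at the centre of its underside, z out of the mosaic face. Starts flat on the table, mosaic up. About 50 g.
- rack: fixed plywood drying rack, 130 mm wide (its x axis), about 215 mm long (its y axis); origin at the centre of its underside on the table. Its shelf slopes down towards rack +y at 15 degrees; plaques do not slide down it by themselves. Shelf sides are open. A 12 mm thick, 54 mm tall backstop across the whole lower end stands at right angles to the shelf; beside it, at x = 65 to 75 mm either side, stand dark steel hinge posts 68 mm tall.
- stop (a point): the line where shelf surface meets the backstop's face, at mid-width, 100 mm from the rack's origin along rack y and 35 mm above the table. Its axes are the shelf's: y points down the slope into the backstop, z is square out of the shelf, x runs across. The shelf surface is z = 0, from y = 0 up the slope to y = -198 mm.
- keeper_pivot (a point): middle of the keeper's hinge axis, which runs along x of stop; in stop's axes it lies at y = 8 mm, z = 60 mm
- keeper_bar (a point): middle of the keeper's wooden cross bar: a rod 10 mm in diameter, 128 mm long, parallel to the hinge axis and 65 mm from it, on two thin steel arms at x = 60 mm either side. When the keeper is raised it stands above and a little behind the backstop, farther than the backstop from the upper end of the slope.
- keeper (a joint): angle of the keeper, rad: 0 = fully down, arms parallel to the shelf, bar 55 mm clear above it and so 7 mm above three stacked plaques (rests on its own limit); grows as it is raised, up to 1.95; 1.57 = arms square to the shelf. A friction hinge: it stays where it is left and moves for about 1.5 N at the bar.
- coaster: bystander: round seed-mosaic coaster, disc 58 across, 16 thick (sizes in mm); origin at the centre of its underside
- seed_jar: bystander: upright closed jar of seeds, 73 across, 99 tall (sizes in mm); origin at the centre of its underside
- jar_lid: bystander: flat dark steel jar lid, 66 across, 12 thick (sizes in mm); origin at the centre of its underside
- brush: bystander: glue brush with a black handle, 190 long, lying along its x axis (sizes in mm); origin at the centre of its underside
- cup: bystander: white plastic cup, 72 across, 75 tall (sizes in mm); origin at the centre of its underside
Things that resemble listed ones, but are neither listed nor needed, are in the scene too. Leave any green or red look-alike of the small alone.

How it is judged:
By the outcome, as a careful person would: the job done as asked, in the order asked, and still so for the second after the job is handed in, with the robot touching nothing.
It also fails if it takes over 72 s, if anything falls off the work surface, if the arm or the gripper's body presses on something with over 40 N, if the wrist force passes 120 N, or if a joint passes its speed limit or range.

## Working session

There is one attempt and no reset: what is moved stays moved. The work goes in short steps, Python scripts to look and compute and a tool call to move; the robot and the scene stay as the last step left them, time stands still between calls to the robot, and variables do not carry over. Pictures are saved under pics/ and viewed, on a budget of 10 in all, crops included, one or two more only if the job needs it, and the job is handed in when it is done.

Besides the shell and the picture viewer there is one more tool, called after "Emit:" as name([rows], argument=value, ...), one row to a line, values as JSON. play_rows: Moves the arm, as the interface text tells. Its arguments: {"type":"object","properties":{"motion":{"type":"array"},"force":{"type":"number"}},"required":["motion"]}

```bash
mkdir -p pics
cat > h.py <<'E'
import numpy as np, cv2, json
from cell import arm
from scipy.spatial.transform import Rotation as R
def world(p):
    # per-pixel world points (pinhole)
    K=p["K"];d=p["depth"];v,u=np.indices(d.shape)
    c=np.stack([(u-K[0,2])/K[0,0]*d,(v-K[1,2])/K[1,1]*d,d],-1)
    Rm=cv2.Rodrigues(np.array(p["rvec"]))[0]
    return (c-np.array(p["tvec"]).ravel())@Rm
def proj(p,X):
    return cv2.projectPoints(np.atleast_2d(np.float64(X)),np.array(p["rvec"]),np.array(p["tvec"]),p["K"],None)[0][:,0]
def delta(pos,Rt):
    s=arm.observe();R0=R.from_rotvec(s["ee_rot"])
    t=R0.inv().apply(np.array(pos)-s["position"])*1000
    a=(R0.inv()*Rt).as_rotvec()
    return t.round(1),a.round(3)
E
python3 - <<'E'
from h import *
s=arm.observe();print(s)
a=arm.get_image("scene");b=arm.get_image("top")
cv2.imwrite("pics/scene.png",a["img"]);cv2.imwrite("pics/top.png",b["img"])
np.savez("pics/top.npz",**{k:b[k] for k in("img","depth","K","rvec","tvec")})
for n,p in(("scene",a),("top",b)):
  W=world(p)
  for q in["large","medium","small","rack","keeper_bar","coaster","seed_jar","jar_lid","brush","cup"]:
    for r in arm.look_for(p,q)[:4]:
      x,y,w,h=np.array(r["box"])*[560,420,560,420];c=W[min(419,int(y+h/2)),min(559,int(x+w/2))]
      print(n,q,round(r["score"],2),[int(x),int(y),int(w),int(h)],c.round(3))
E
```

```text
{'clock': 0.0, 'joints': array([ 0.9993815 ,  0.43522452,  0.02499594,  1.57413851, -0.01156274,
        1.13399881, -0.07509217]), 'dq': array([-6.90332502e-04, -9.61413745e-05,  3.52022544e-04,  1.26090917e-04,
        4.68608151e-04,  1.33688720e-03,  1.75114006e-04]), 'joint_efforts': array([ 2.91332990e-04, -6.67835069e+01,  9.85674933e-01, -3.14458787e+01,
       -6.04578923e-02,  4.27053741e-02,  1.60206027e-04]), 'position': array([ 0.28207575, -0.55712723,  0.22592829]), 'ee_rot': array([-2.67601850e+00,  1.64445534e+00,  2.31596380e-03]), 'force': array([-0.08521876, -0.5591409 , -0.08148782]), 'ft_torque': array([-0.01678089, -0.008457  , -0.03840523]), 'width': 0.9969681290731135}
scene large 0.65 [328, 242, 52, 51] [0.519 0.181 0.074]
scene medium 0.74 [256, 183, 27, 17] [ 0.464 -0.303  0.011]
scene small 0.97 [238, 264, 34, 15] [0.68  0.015 0.01 ]
scene small 0.81 [343, 228, 32, 21] [0.379 0.041 0.011]
scene small 0.78 [255, 166, 16, 13] [ 0.415 -0.433  0.01 ]
scene small 0.73 [240, 216, 19, 22] [ 0.606 -0.157  0.011]
scene rack 0.83 [302, 233, 135, 98] [0.514 0.227 0.0
[... 576 characters left out ...]
0.161  0.011]
top small 0.64 [235, 264, 32, 19] [0.384 0.044 0.013]
top small 0.59 [255, 154, 21, 26] [0.686 0.013 0.009]
top rack 0.85 [129, 190, 107, 59] [0.521 0.23  0.056]
top keeper_bar 0.91 [131, 195, 23, 48] [ 0.53   0.36  -0.002]
top coaster 0.78 [300, 234, 23, 21] [ 0.464 -0.123  0.017]
top seed_jar 0.82 [380, 172, 33, 36] [ 0.603 -0.338  0.101]
top seed_jar 0.19 [133, 192, 20, 53] [ 0.533  0.359 -0.   ]
top jar_lid 0.75 [330, 268, 26, 23] [ 0.371 -0.209  0.012]
top jar_lid 0.68 [380, 174, 31, 32] [ 0.606 -0.338  0.1  ]
top brush 0.9 [294, 134, 67, 18] [ 0.758 -0.166  0.022]
top cup 0.72 [419, 195, 32, 29] [ 0.573 -0.476  0.002]
top cup 0.68 [331, 269, 23, 19] [ 0.374 -0.206  0.01 ]
```

View pics/top.png

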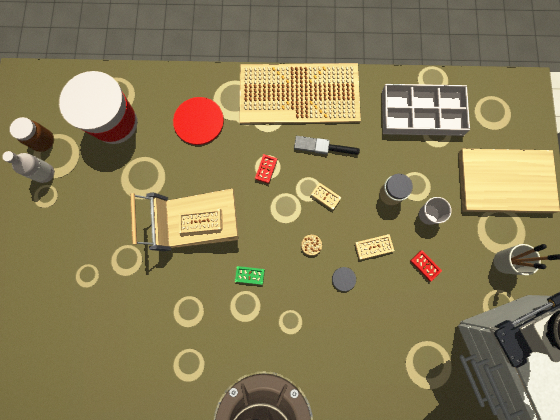

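View pics/scene.png

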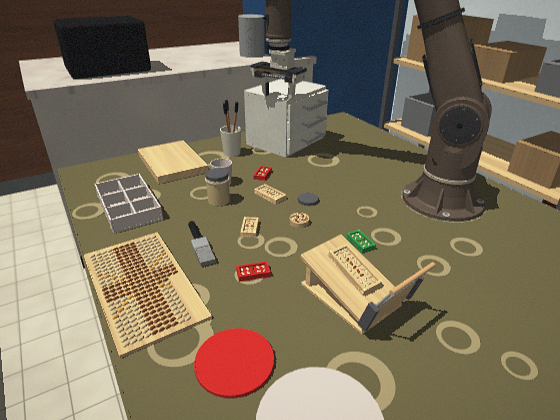

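Top view: rack around (190,220), with the large on it at (201,221) and the medium at (375,247). Candidates for the small are natural wood (325,196), red (267,169), red (425,265) and green (250,276). By the description I choose the natural wood one at (325,196).

```bash
cat > m.py <<'E'
from h import *
p=dict(np.load("pics/top.npz"));W=world(p)
def rect(c,zl,zh,r=.075):
    m=(np.hypot(W[...,0]-c[0],W[...,1]-c[1])<r)&(W[...,2]>zl)&(W[...,2]<zh)
    n,l,st,_=cv2.connectedComponentsWithStats(m.astype(np.uint8))
    k=1+np.argmax(st[1:,4]);P=W[l==k][:,:2]
    return cv2.minAreaRect((P*1000).astype(np.float32)),len(P),np.median(W[l==k][:,2])
print("med",rect((.469,-.295),.006,.03));print("small",rect((.609,-.161),.006,.03,.06))
# rack shelf plane
m=(W[...,0]>.42)&(W[...,0]<.62)&(W[...,1]>.08)&(W[...,1]<.40)&(W[...,2]>.02)
P=W[m];print(len(P),P.min(0),P.max(0))
yy=np.arange(.08,.40,.01)
for y in yy:
    q=P[abs(P[:,1]-y)<.005]
    if len(q):print(round(y,2),"x",q[:,0].min().round(3),q[:,0].max().round(3),"z pct",np.percentile(q[:,2],[5,25,50,75,95]).round(3))
E
python3 m.py
python3 - <<'E'
import cv2,numpy as np
i=cv2.imread("pics/top.png")
a=cv2.resize(i[180:270,120:250],None,fx=5,fy=5,interpolation=cv2.INTER_CUBIC)[:,:650]
b=cv2.resize(i[150:270,300:400],None,fx=1.5*2.5,fy=3.75,interpolation=cv2.INTER_CUBIC)
c=np.zeros((450,800,3),np.uint8);c[:450,:500]=cv2.resize(a,(500,346))[:346].__class__((450,500,3),np.uint8) if 0 else 0
c[:346,:500]=cv2.resize(a,(500,346));b=cv2.resize(b,(300,360));c[:360,500:]=b
cv2.imwrite("pics/crop.png",c)
E
```

```text
med (((464.56939697265625, -294.959228515625), (47.91515350341797, 101.11331939697266), 15.012246131896973), 622, np.float64(0.012926238208963943))
small (((606.39111328125, -160.75540161132812), (75.88338470458984, 42.81406021118164), 56.01824188232422), 401, np.float64(0.013279038096953992))
4517 [0.43669081 0.08010104 0.02098742] [0.60428534 0.33845434 0.15746886]
0.08 x 0.477 0.534 z pct [0.078 0.082 0.084 0.086 0.087]
0.09 x 0.475 0.604 z pct [0.079 0.082 0.084 0.085 0.088]
0.1 x 0.474 0.603 z pct [0.077 0.081 0.083 0.085 0.087]
0.11 x 0.472 0.604 z pct [0.075 0.078 0.08  0.082 0.083]
0.12 x 0.472 0.602 z pct [0.073 0.076 0.078 0.081 0.09 ]
0.13 x 0.47 0.602 z pct [0.07  0.075 0.078 0.088 0.092]
0.14 x 0.469 0.6 z pct [0.069 0.072 0.075 0.084 0.088]
0.15 x 0.467 0.598 z pct [0.065 0.068 0.073 0.081 0.086]
0.16 x 0.465 0.597 z pct [0.063 0.066 0.07  0.08  0.083]
0.17 x 0.465 0.595 z pct [0.06  0.063 0.067 0.076 0.08 ]
0.18 x 0.462 0.593 z pct [0.058 0.061 0.064 0.073 0.078]
0.19 x 0.462 0.592 z pct [0.054 0.058 0.062 0.071 0.075]
0.2 x 0.459 0.591 z pct [0.051 0.055 0.059 0.067 0.072]
0.21 x 0.459 0.588 z pct [0.049 0.052 0.057 0.065 0.069]
0.22 x 0.457 0.589 z pct [0.046 0.05  0.053 0.062 0.067]
0.23 x 0.457 0.587 z pct [0.043 0.047 0.05  0.06  0.064]
0.24 x 0.454 0.584 z pct [0.041 0.044 0.046 0.058 0.063]
0.25 x 0.454 0.585 z pct [0.038 0.04  0.042 0.043 0.047]
0.26 x 0.443 0.582 z pct [0.035 0.038 0.04  0.041 0.044]
0.27 x 0.44 0.582 z pct [0.033 0.036 0.038 0.043 0.062]
0.28 x 0.438 0.587 z pct [0.034 0.041 0.056 0.072 0.088]
0.29 x 0.437 0.588 z pct [0.045 0.062 0.077 0.087 0.096]
0.3 x 0.437 0.588 z pct [0.08  0.087 0.092 0.095 0.106]
0.31 x 0.447 0.587 z pct [0.091 0.095 0.098 0.106 0.14 ]
0.32 x 0.444 0.584 z pct [0.096 0.147 0.151 0.153 0.155]
0.33 x 0.456 0.571 z pct [0.141 0.151 0.153 0.154 0.156]
0.34 x 0.521 0.571 z pct [0.149 0.151 0.153 0.155 0.156]
```

View pics/crop.png

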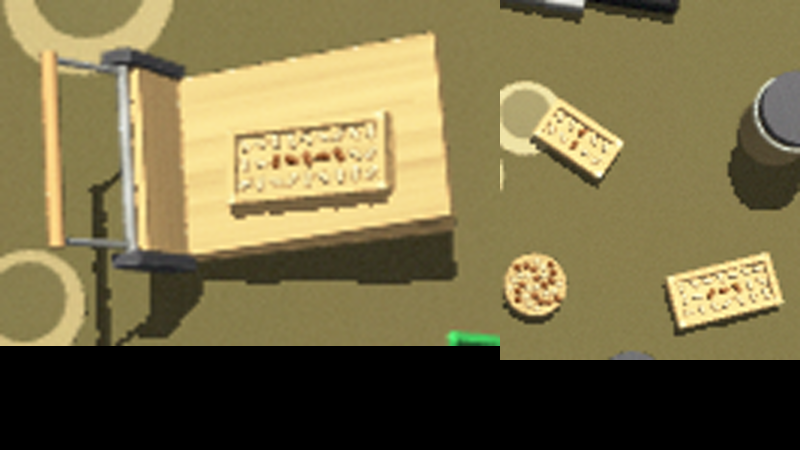

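```bash
cat > m2.py <<'E'
from h import *
p=dict(np.load("pics/top.npz"));W=world(p)
P=W.reshape(-1,3)
P=P[(P[:,0]>.42)&(P[:,0]<.63)&(P[:,1]>.05)&(P[:,1]<.36)&(P[:,2]>.025)]
# iterate yaw by side edges, then shelf plane
ys=np.arange(.10,.25,.006);L=[];H=[]
for y in ys:
    q=P[(abs(P[:,1]-y)<.004)&(abs(P[:,2]-(.0845-(P[:,1]-.09)*.268))<.012)]
    L.append(q[:,0].min());H.append(q[:,0].max())
l=np.polyfit(ys,L,1);h=np.polyfit(ys,H,1);print("edges",l,h,"width",(h[1]+h[0]*.17-l[1]-l[0]*.17)*np.cos(np.arctan(l[0])))
k=(l[0]+h[0])/2;yd=np.array([k,1,0])/np.hypot(k,1);xd=np.array([yd[1],-yd[0],0])
mid=np.array([(l[1]+h[1])/2+k*.17,.17,0])
u=(P-mid)@xd;v=(P-mid)@yd
s=(abs(u)<60e-3)&(abs(u)>38e-3)&(v>-.08)&(v<.07)
f=np.polyfit(v[s],P[s,2],1);print("shelf slope",np.degrees(np.arctan(f[0])),"v at z=.035",(.035-f[1])/f[0])
t=abs(u)<.055
print("vmin",np.percentile(v[t],[0,.5,1]))
for a in np.arange(.09,.16,.004):
    q=t&(abs(v-a)<.002)&(P[:,2]<.12)
    if q.any():print(a.round(3),P[q,2].min().round(3),np.median(P[q,2]).round(3),P[q,2].max().round(3))
b=P[:,2]>.14;print("bar mean",P[b].mean(0),"uv",u[b].mean(),v[b].mean(),u[b].min(),u[b].max())
g=(P[:,2]-(f[0]*v+f[1])>.009)&(v<.085)&t
r=cv2.minAreaRect((np.c_[u,v][g]*1000).astype(np.float32));print("large uv",r)
print("yd",yd,"mid",mid)
s=arm.observe();print(R.from_rotvec(s["ee_rot"]).as_matrix().round(2))
E
python3 m2.py
```

```text
edges [-0.14155338  0.48875228] [-0.14032447  0.61864674] width 0.12881917586818226
shelf slope -14.985446886469518 v at z=.035 0.10845930627177468
vmin [-0.08633721 -0.08509991 -0.08420184]
0.09 0.036 0.04 0.044
0.094 0.034 0.038 0.043
0.098 0.032 0.037 0.041
0.102 0.033 0.037 0.041
0.106 0.031 0.036 0.044
0.11 0.031 0.042 0.053
0.114 0.042 0.057 0.077
0.118 0.061 0.074 0.087
0.122 0.072 0.085 0.091
0.126 0.082 0.088 0.097
0.13 0.082 0.094 0.098
0.134 0.09 0.094 0.097
bar mean [0.50610929 0.32689416 0.15198711] uv -0.0015032497032837734 0.1586566203709989 -0.06375908566012456 0.06381071940826286
large uv ((-11.327474594116211, 12.421340942382812), (118.10066986083984, 55.06361389160156), 86.80856323242188)
yd [-0.13955965  0.99021367  0.        ] mid [0.52973989 0.17       0.        ]
[[ 0.45 -0.89  0.  ]
 [-0.89 -0.45 -0.  ]
 [ 0.   -0.   -1.  ]]
```

```bash
cat >> h.py <<'E'
yd=np.array([-.1396,.9902,0]);xd=np.array([.9902,.1396,0]);zz=np.array([0,0,1.])
STOP=np.array([.5297,.17,0])+.107*yd+.035*zz
a15=np.radians(15);ys=yd*np.cos(a15)-zz*np.sin(a15);nn=yd*np.sin(a15)+zz*np.cos(a15)
RS=R.from_matrix(np.c_[xd,-ys,-nn])
def shelf(u,w,h,yaw=0):  # mm in stop axes, yaw deg about n
    return STOP+(u*xd+w*ys+h*nn)/1000, R.from_rotvec(nn*np.radians(yaw))*RS
def down(x,y,z,yaw): # tool x along yaw (deg), pointing down
    c,s=np.cos(np.radians(yaw)),np.sin(np.radians(yaw))
    return np.array([x,y,z]),R.from_matrix(np.array([[c,s,0],[s,-c,0],[0,0,-1.]]))
def where():
    s=arm.observe();d=np.array(s["position"])-STOP
    print("t",round(s["clock"],2),"shelf uwh",(np.array([d@xd,d@ys,d@nn])*1000).round(1),"rot rel",(RS.inv()*R.from_rotvec(s["ee_rot"])).as_rotvec().round(3),"F shelf",np.array([s["force"]@xd,s["force"]@ys,s["force"]@nn]).round(1),"width",round(s["width"],3))
E
python3 -c "
from h import *
print(delta(*shelf(-11,-100,80,-3.2)));where();print(STOP)"
```

```text
(array([-570.4, -549. ,   88.6]), array([-0.221,  0.168, -1.179]))
t 1.1 shelf uwh [-346.5 -815.5  -20. ] rot rel [ 0.227 -0.163  1.235] F shelf [-0.1 -0.5 -0.4] width 0.996
[0.5147628 0.2759514 0.035    ]
```

Emit:
play_rows([
  [1, -190, -183, 0, -0.05, 0.04, -0.3],
  [1, -300, -290, 0, -0.1, 0.08, -0.6],
  [1, -400, -380, 20, -0.15, 0.12, -0.9],
  [1, -570, -549, 40, -0.221, 0.168, -1.179],
  [1, -570, -549, 60, -0.221, 0.168, -1.179],
  [1, -570, -549, 80, -0.221, 0.168, -1.179],
  [1, -570, -549, 88, -0.221, 0.168, -1.179],
  [1, -570, -549, 88, -0.221, 0.168, -1.179],
  [1, -570, -549, 88, -0.221, 0.168, -1.179],
  [1, -570, -549, 88, -0.221, 0.168, -1.179],
])

```text
clock: 2.1
position: [0.4283, -0.0804, 0.1819]
ee_rot: [2.878, 0.122, 0.039]
force: [0.9, -0.5, 0.6]
width: 1.003
```

```bash
python3 -c "
from h import *
print(delta(*shelf(-11,-100,80,-3.2)));where()"
```

```text
(array([ 109.4, -273.6,  -26.3]), array([ 0.001, -0.002,  0.   ]))
t 2.1 shelf uwh [-135.3 -367.2   53.7] rot rel [-0.001  0.002  0.056] F shelf [ 0.8 -0.8  0.4] width 1.003
```

Emit:
play_rows([
  [1, 109, -274, -26, 0, 0, 0],
  [1, 109, -274, -26, 0, 0, 0],
  [1, 109, -274, -26, 0, 0, 0],
  [1, 109, -274, -26, 0, 0, 0],
  [1, 109, -274, -26, 0, 0, 0],
  [1, 109, -274, -26, 0, 0, 0],
  [1, 109, -274, -26, 0, 0, 0],
  [1, 109, -274, -26, 0, 0, 0],
])

```text
clock: 2.9
position: [0.5139, 0.2008, 0.1372]
ee_rot: [2.878, 0.125, 0.039]
force: [-0.2, 0.0, -0.7]
width: 0.999
```

```bash
python3 -c "
from h import *
print(delta(*shelf(-11,-100,3,-3.2)));where()
p=arm.get_image('wrist');cv2.imwrite('pics/w1.png',p['img'])"
```

```text
(array([ 0.3,  1.7, 76.5]), array([ 0.001, -0.001,  0.003]))
t 2.9 shelf uwh [-11.4 -98.2  79.5] rot rel [-0.001  0.001  0.053] F shelf [-0.2  0.2 -0.7] width 0.999
```

View pics/w1.png

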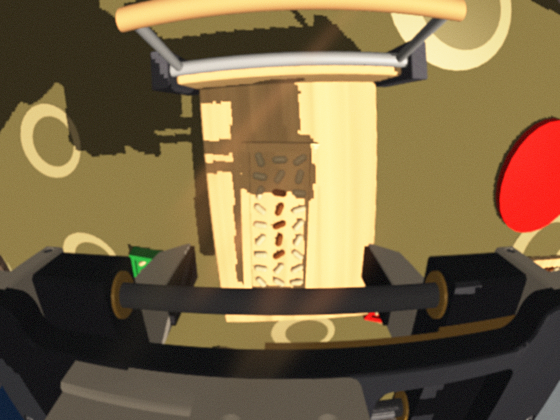

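The wrist view shows the large at columns 248–312, centred between the fingers at about 175 and 385, and the backstop at row 80. I'm descending to grip it.

Emit:
play_rows([
  [1, 0, 1, 40, 0, 0, 0],
  [1, 0, 1, 65, 0, 0, 0],
  [1, 0, 1, 75, 0, 0, 0],
  [1, 0, 1, 75, 0, 0, 0],
  [-1, 0, 1, 75, 0, 0, 0],
  [-1, 0, 1, 75, 0, 0, 0],
  [-1, 0, 1, 75, 0, 0, 0],
  [-1, 0, 1, 75, 0, 0, 0],
  [-1, 0, 1, 75, 0, 0, 0],
  [-1, 0, 1, 75, 0, 0, 0],
], force=12)

```text
clock: 3.95
position: [0.5169, 0.1791, 0.0656]
ee_rot: [2.877, 0.123, 0.039]
force: [-0.3, -1.0, 2.8]
width: 0.585
```

```bash
python3 -c "
from h import *
print(delta(*shelf(0,-70,4,0)));where()"
```

```text
(array([  9.7, -31.4,   0.6]), array([ 0.001, -0.001, -0.055]))
t 3.95 shelf uwh [ -11.4 -100.9    4.6] rot rel [-0.001  0.001  0.055] F shelf [-0.4 -1.6  2.4] width 0.585
```

Emit:
play_rows([
  [-1, 4, -10, 1, 0, 0, -0.02],
  [-1, 8, -20, 1, 0, 0, -0.04],
  [-1, 11, -28, 1, 0, 0, -0.055],
  [-1, 11, -32, 1, 0, 0, -0.055],
  [-1, 11, -35, 1, 0, 0, -0.055],
  [-1, 11, -38, 1, 0, 0, -0.055],
  [-1, 11, -40, 1, 0, 0, -0.055],
  [-1, 11, -42, 1, 0, 0, -0.055],
  [-1, 11, -44, 1, 0, 0, -0.055],
  [-1, 11, -44, 1, 0, 0, -0.055],
])

```text
clock: 4.95
position: [0.5251, 0.2213, 0.0541]
ee_rot: [2.87, 0.2, 0.03]
force: [0.2, -1.9, 7.5]
width: 0.588
```

```bash
python3 -c "
from h import *
where()"
```

```text
t 4.95 shelf uwh [  2.6 -58.6   4.1] rot rel [-0.003  0.002  0.001] F shelf [-0.1 -3.8  6.7] width 0.588
```

Emit:
play_rows([
  [-1, -2, -2, 0, 0, 0, 0],
  [-1, -2, -4, 0, 0, 0, 0],
  [-1, -2, -6, 0, 0, 0, 0],
  [-1, -2, -6, 0, 0, 0, 0],
])

```text
clock: 5.35
position: [0.5245, 0.2219, 0.0536]
ee_rot: [2.863, 0.194, 0.032]
force: [3.5, -12.2, 11.4]
width: 0.585
```

```bash
python3 -c "
from h import *
where()
p=arm.get_image('top');cv2.imwrite('pics/t2.png',cv2.resize(p['img'][180:270,120:250],None,fx=5,fy=5,interpolation=cv2.INTER_CUBIC))"
```

```text
t 5.35 shelf uwh [  2.1 -57.8   3.8] rot rel [-0.011  0.003  0.005] F shelf [  1.8 -15.    7.7] width 0.585
```

Contact with the backstop is firm: 15 N along the slope and no further movement. I'm releasing and lifting.

Emit:
play_rows([
  [1, 0, 3, 0, 0, 0, 0],
  [1, 0, 3, 0, 0, 0, 0],
  [1, 0, 3, 0, 0, 0, 0],
  [1, 0, 3, 0, 0, 0, 0],
  [1, 0, 10, -30, 0, 0, 0],
  [1, 0, 30, -80, 0, 0, 0],
  [1, 0, 60, -120, 0, 0, 0],
  [1, 0, 60, -120, 0, 0, 0],
])

```text
clock: 6.2
position: [0.5299, 0.1971, 0.191]
ee_rot: [2.866, 0.191, 0.043]
force: [1.0, 0.6, -1.1]
width: 1.001
```

Run:
```python
from h import *
where()
p=arm.get_image('wrist');cv2.imwrite('pics/w2.png',p['img'])
print(delta(*down(.4646,-.295,.16,15)))
```

```text
t 6.2 shelf uwh [   4.  -117.9  129.9] rot rel [-0.009  0.01   0.008] F shelf [ 1.1  0.7 -0.9] width 1.001
(array([-130.3,  454. ,  154.7]), array([ 0.271,  0.008, -0.128]))
```

View pics/w2.png

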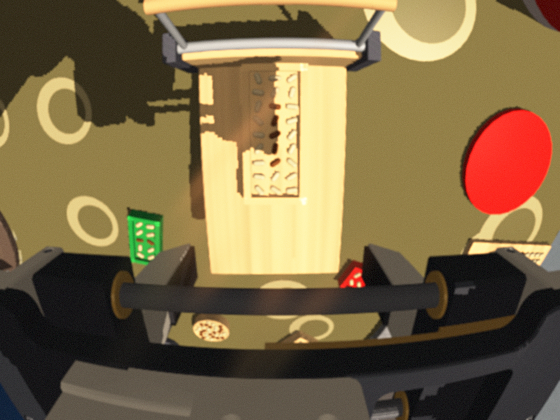

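The large is square and flush: columns 244–302 on a shelf spanning 203–344. Next is the medium.

Emit:
play_rows([
  [1, -15, 50, 17, 0.04, 0, -0.02],
  [1, -30, 100, 34, 0.1, 0, -0.05],
  [1, -45, 150, 51, 0.2, 0.008, -0.1],
  [1, -60, 200, 68, 0.271, 0.008, -0.128],
  [1, -75, 250, 85, 0.271, 0.008, -0.128],
  [1, -90, 300, 102, 0.271, 0.008, -0.128],
  [1, -105, 350, 119, 0.271, 0.008, -0.128],
  [1, -120, 400, 136, 0.271, 0.008, -0.128],
  [1, -130, 454, 154, 0.271, 0.008, -0.128],
  [1, -130, 454, 154, 0.271, 0.008, -0.128],
])

```text
clock: 7.25
position: [0.4653, -0.2826, 0.1603]
ee_rot: [-3.113, -0.412, 0.001]
force: [0.9, 0.8, -0.2]
width: 0.997
```

Emit:
play_rows([
  [1, 0, 0, 0, 0, 0, 0],
])

```text
clock: 7.35
position: [0.4626, -0.2898, 0.1583]
ee_rot: [-3.116, -0.397, 0.005]
force: [0.5, 0.6, -0.3]
width: 0.997
```

Run:
```python
from h import *
s=arm.observe();print(s["position"],s["clock"],s["joints"].round(2))
print(delta(*down(.4646,-.295,.003,15)))
p=arm.get_image('wrist');cv2.imwrite('pics/w3.png',p['img'])
print(p["K"],arm.look_for(p,"medium"))
```

```text
[ 0.46261711 -0.2898301   0.15825166] 7.35 [ 0.86  0.44 -0.54  1.82  0.27  0.96  0.46]
(array([  1.1,   5.6, 155.2]), array([-0.001,  0.003, -0.008]))
[[325.1922621    0.         278.88246788]
 [  0.         325.1922621  208.33654204]
 [  0.           0.           1.        ]] [{'box': [0.453, 0.3519, 0.0904, 0.2417], 'score': 0.63}]
```

View pics/w3.png

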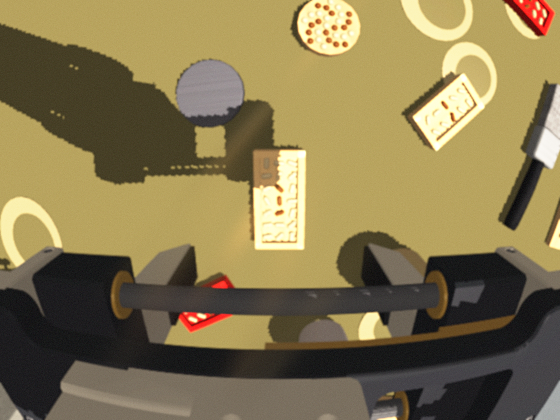

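Medium sits at columns 253–305, rows 150–248, aligned and centred between the fingers. The jar at about (375,262) is clear. Descending.

Emit:
play_rows([
  [1, 1, 5, 50, 0, 0, 0],
  [1, 1, 5, 100, 0, 0, 0],
  [1, 1, 5, 135, 0, 0, 0],
  [1, 1, 5, 150, 0, 0, 0],
  [1, 1, 5, 155, 0, 0, 0],
  [-1, 1, 5, 155, 0, 0, 0],
  [-1, 1, 5, 155, 0, 0, 0],
  [-1, 1, 5, 155, 0, 0, 0],
  [-1, 1, 5, 155, 0, 0, 0],
  [-1, 1, 5, 155, 0, 0, 0],
], force=20)

```text
clock: 8.45
position: [0.4665, -0.2876, 0.0044]
ee_rot: [-3.113, -0.407, 0.002]
force: [-1.9, -1.0, 0.4]
width: 0.614
```

Run:
```python
from h import *
s=arm.observe();print(s["position"],s["clock"],s["width"]*92,s["force"])
p=arm.get_image('wrist');Rm=R.from_rotvec(np.ravel(p["rvec"]));c=-Rm.inv().apply(np.ravel(p["tvec"]))
print("cam in tool mm",R.from_rotvec(s["ee_rot"]).inv().apply(c-s["position"])*1000)
```

```text
[ 0.46648343 -0.28758452  0.00442652] 8.45 56.484090731818185 [-1.90139338 -1.02894574  0.41566365]
cam in tool mm [   1.09415052  -77.33172985 -158.60674341]
```

Emit:
play_rows([
  [-1, 0, 0, 0, 0, 0, 0],
  [-1, 0, 0, 0, 0, 0, 0],
  [-1, 0, 0, 0, 0, 0, 0],
])

```text
clock: 8.8
position: [0.4662, -0.2876, 0.0042]
ee_rot: [-3.112, -0.407, 0.003]
force: [0.3, -0.8, 0.8]
width: 0.521
```

Run:
```python
from h import *
s=arm.observe();print(s["position"],s["clock"],s["width"]*92,s["force"])
print(delta(*down(.4646,-.295,.16,15)))
```

```text
[ 0.46615912 -0.28760883  0.00421905] 8.8 47.92595850942206 [ 0.32033419 -0.84813495  0.77188006]
(array([  -3.6,    6.3, -155.8]), array([-0.003,  0.001, -0.002]))
```

Emit:
play_rows([
  [-1, 0, 0, -20, 0, 0, 0],
  [-1, 0, 0, -60, 0, 0, 0],
  [-1, 0, 0, -110, 0, 0, 0],
  [-1, 0, 0, -155, 0, 0, 0],
  [-1, 0, 0, -155, 0, 0, 0],
  [-1, 0, 0, -155, 0, 0, 0],
])

```text
clock: 9.4
position: [0.4669, -0.2883, 0.1601]
ee_rot: [-3.114, -0.407, 0.0]
force: [-0.5, 0.2, -1.1]
width: 0.521
```

Run:
```python
from h import *
where()
print(delta(*shelf(2,-100,80,0)))
```

```text
t 9.4 shelf uwh [-126.2 -565.6  -22. ] rot rel [ 0.263  0.015 -0.119] F shelf [-0.4  0.6 -1. ] width 0.521
(array([ 184.1, -457.4,   22.5]), array([-0.263, -0.015,  0.119]))
```

Emit:
play_rows([
  [-1, 18, -46, 0, -0.03, 0, 0.01],
  [-1, 37, -91, 0, -0.1, 0, 0.05],
  [-1, 55, -137, 0, -0.2, -0.01, 0.09],
  [-1, 74, -183, 0, -0.263, -0.015, 0.119],
  [-1, 92, -229, 5, -0.263, -0.015, 0.119],
  [-1, 110, -274, 10, -0.263, -0.015, 0.119],
  [-1, 129, -320, 15, -0.263, -0.015, 0.119],
  [-1, 147, -366, 20, -0.263, -0.015, 0.119],
  [-1, 166, -412, 22, -0.263, -0.015, 0.119],
  [-1, 184, -457, 22, -0.263, -0.015, 0.119],
])

```text
clock: 10.4
position: [0.5243, 0.1866, 0.1365]
ee_rot: [2.871, 0.203, 0.022]
force: [1.1, -0.2, -0.9]
width: 0.519
```

Emit:
play_rows([
  [-1, 0, 0, 0, 0, 0, 0],
  [-1, 0, 0, 0, 0, 0, 0],
  [-1, 0, 0, 0, 0, 0, 0],
])

```text
clock: 10.7
position: [0.5237, 0.1849, 0.1352]
ee_rot: [2.869, 0.202, 0.019]
force: [0.1, -0.1, -0.9]
width: 0.52
```

Run:
```python
from h import *
where()
print(delta(*shelf(2,-65,24,0)))
```

```text
t 10.7 shelf uwh [  -3.9 -114.3   73.1] rot rel [-0.004 -0.005 -0.001] F shelf [ 0.1  0.2 -0.9] width 0.52
(array([  6.2, -49.4,  48.9]), array([0.004, 0.005, 0.001]))
```

Emit:
play_rows([
  [-1, 6, -30, 15, 0.004, 0.005, 0],
  [-1, 6, -49, 35, 0.004, 0.005, 0],
  [-1, 6, -49, 45, 0.004, 0.005, 0],
  [-1, 6, -49, 49, 0.004, 0.005, 0],
  [-1, 6, -49, 51, 0.004, 0.005, 0],
  [-1, 6, -49, 53, 0.004, 0.005, 0],
  [-1, 6, -49, 54, 0.004, 0.005, 0],
  [-1, 6, -49, 54, 0.004, 0.005, 0],
  [-1, 6, -49, 54, 0.004, 0.005, 0],
])

```text
clock: 11.6
position: [0.5254, 0.2174, 0.0722]
ee_rot: [2.872, 0.201, 0.028]
force: [-2.8, -2.2, 10.8]
width: 0.516
```

Run:
```python
from h import *
where()
print(delta(*shelf(2,-45,20,0)))
```

```text
t 11.6 shelf uwh [  2.4 -67.   20.6] rot rel [-0.001  0.001  0.001] F shelf [-3.1 -4.5 10. ] width 0.516
(array([ -0.4, -22. ,   0.6]), array([ 0.001, -0.001, -0.001]))
```

Emit:
play_rows([
  [-1, 0, -6, 0, 0, 0, 0],
  [-1, 0, -12, 0, 0, 0, 0],
  [-1, 0, -17, 0, 0, 0, 0],
  [-1, 0, -20, 0, 0, 0, 0],
  [-1, 0, -22, 0, 0, 0, 0],
  [-1, 0, -24, 0, 0, 0, 0],
  [-1, 0, -26, 0, 0, 0, 0],
  [-1, 0, -27, 0, 0, 0, 0],
  [-1, 0, -27, 0, 0, 0, 0],
])

```text
clock: 12.5
position: [0.5221, 0.2426, 0.0655]
ee_rot: [2.871, 0.2, 0.029]
force: [0.6, -1.6, 5.2]
width: 0.521
```

```bash
python3 -c "
from h import *
where()"
```

```text
t 12.5 shelf uwh [  2.6 -40.7  20.6] rot rel [-0.002  0.001  0.001] F shelf [ 0.4 -3.   4.6] width 0.521
```

Emit:
play_rows([
  [-1, 0, -2, 0, 0, 0, 0],
  [-1, 0, -4, 0, 0, 0, 0],
  [-1, 0, -6, 0, 0, 0, 0],
  [-1, 0, -6, 0, 0, 0, 0],
])

```text
clock: 12.9
position: [0.5221, 0.243, 0.0651]
ee_rot: [2.863, 0.194, 0.028]
force: [-1.6, -14.6, 18.5]
width: 0.519
```

```bash
python3 -c "
from h import *
where()"
```

```text
t 12.9 shelf uwh [  2.6 -40.3  20.4] rot rel [-0.011 -0.     0.005] F shelf [ -3.6 -18.5  14.2] width 0.519
```

Emit:
play_rows([
  [1, 0, 0, 0, 0, 0, 0],
  [1, 0, 0, 0, 0, 0, 0],
  [1, 0, 0, 0, 0, 0, 0],
  [1, 0, 0, 0, 0, 0, 0],
  [1, 0, 5, -30, 0, 0, 0],
  [1, 0, 30, -75, 0, 0, 0],
  [1, 0, 80, -110, 0, 0, 0],
  [1, 0, 80, -110, 0, 0, 0],
  [1, 0, 80, -110, 0, 0, 0],
  [1, 0, 80, -110, 0, 0, 0],
])

```text
clock: 13.9
position: [0.5277, 0.1965, 0.1915]
ee_rot: [2.863, 0.195, 0.026]
force: [-0.2, 0.2, -0.4]
width: 1.002
```

Run:
```python
from h import *
where()
p=arm.get_image('wrist');cv2.imwrite('pics/w4.png',p['img'])
for y in(146,-34):print(delta(*down(.6064,-.1608,.16,y)))
```

```text
t 13.9 shelf uwh [   1.7 -118.3  130.4] rot rel [-0.011 -0.001  0.004] F shelf [-0.1  0.4 -0.3] width 1.002
(array([ 29.6, 343.1, 128.2]), array([ 0.124,  0.329, -2.393]))
(array([ 29.6, 343.1, 128.2]), array([ 0.261, -0.098,  0.726]))
```

View pics/w4.png

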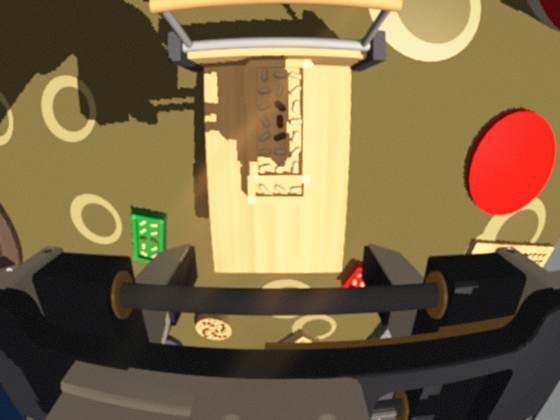

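Medium is flush on the large: its lower end is at row 65 and its columns are 257–302. Next is the small, gripped 12 mm upslope of its centre.

Run:
```python
from h import *
print(delta(*down(.5997,-.1708,.16,-34)))
```

```text
(array([ 21.6, 351.7, 130.6]), array([ 0.261, -0.098,  0.726]))
```

Emit:
play_rows([
  [1, 0, 45, 10, 0.03, 0, 0.05],
  [1, 3, 90, 25, 0.09, -0.03, 0.2],
  [1, 6, 135, 40, 0.13, -0.05, 0.35],
  [1, 9, 180, 55, 0.17, -0.07, 0.5],
  [1, 12, 225, 75, 0.22, -0.085, 0.63],
  [1, 15, 270, 95, 0.261, -0.098, 0.726],
  [1, 18, 315, 112, 0.261, -0.098, 0.726],
  [1, 22, 352, 130, 0.261, -0.098, 0.726],
  [1, 22, 352, 130, 0.261, -0.098, 0.726],
  [1, 22, 352, 130, 0.261, -0.098, 0.726],
])

```text
clock: 14.95
position: [0.5995, -0.1704, 0.1584]
ee_rot: [-3.003, 0.92, 0.005]
force: [0.4, 0.1, -0.3]
width: 0.998
```

Emit:
play_rows([
  [1, 0, 0, 0, 0, 0, 0],
  [1, 0, 0, 0, 0, 0, 0],
  [1, 0, 0, 0, 0, 0, 0],
])

```text
clock: 15.25
position: [0.5996, -0.1688, 0.1583]
ee_rot: [-3.004, 0.916, 0.005]
force: [-0.0, -0.2, 0.6]
width: 1.001
```

Run:
```python
from h import *
s=arm.observe();print(s["position"],s["clock"])
print(delta(*down(.5997,-.1708,.003,-34)))
p=arm.get_image('wrist');cv2.imwrite('pics/w5.png',p['img'])
```

```text
[ 0.59960686 -0.1687585   0.15834111] 15.25
(array([  1.8,   1.6, 155.3]), array([-0.   ,  0.004,  0.001]))
```

View pics/w5.png

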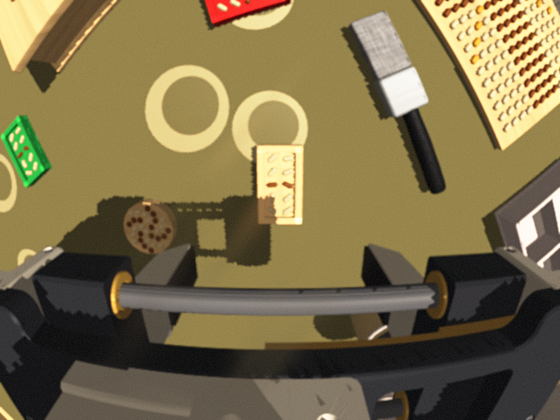

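Emit:
play_rows([
  [1, 2, 2, 50, 0, 0, 0],
  [1, 2, 2, 100, 0, 0, 0],
  [1, 2, 2, 135, 0, 0, 0],
  [1, 2, 2, 150, 0, 0, 0],
  [1, 2, 2, 154, 0, 0, 0],
  [-1, 2, 2, 154, 0, 0, 0],
  [-1, 2, 2, 154, 0, 0, 0],
  [-1, 2, 2, 154, 0, 0, 0],
  [-1, 2, 2, 154, 0, 0, 0],
  [-1, 2, 2, 154, 0, 0, 0],
])

```text
clock: 16.3
position: [0.6002, -0.1718, 0.0052]
ee_rot: [-3.004, 0.917, 0.003]
force: [-0.2, -0.3, -0.3]
width: 0.616
```

Emit:
play_rows([
  [-1, 0, 0, 0, 0, 0, 0],
  [-1, 0, 0, 0, 0, 0, 0],
  [-1, 0, 0, 0, 0, 0, 0],
  [-1, 0, 0, 0, 0, 0, 0],
  [-1, 0, 0, -20, 0, 0, 0],
  [-1, 0, 0, -60, 0, 0, 0],
  [-1, 0, 0, -110, 0, 0, 0],
  [-1, 0, 0, -155, 0, 0, 0],
  [-1, 0, 0, -155, 0, 0, 0],
  [-1, 0, 0, -155, 0, 0, 0],
])

```text
clock: 17.3
position: [0.601, -0.1723, 0.1612]
ee_rot: [-3.004, 0.918, -0.0]
force: [-0.4, -0.3, -1.1]
width: 0.456
```

Run:
```python
from h import *
where();print(arm.observe()["position"],arm.observe()["width"]*92)
print(delta(*shelf(2,-100,95,0)))
p=arm.get_image("top");W=world(p);d=W-STOP;u,w,h=d@xd*1e3,d@ys*1e3,d@nn*1e3
for c in(0,):
  m=(abs(u-2)<18)&(w>-150)&(w<5)&(h<60)&(h>-10)
  for a in range(-140,8,4):
    q=m&(abs(w-a)<2)
    if q.any():print(a,np.median(h[q]).round(1),q.sum(),end="; ")
m=(h>25)&(h<45)&(w<-12)&(w>-150)&(abs(u)<60);print("\nmed u range",np.percentile(u[m],[1,99]),"w min",np.percentile(w[m],1))
m=(h>10)&(h<20)&(w<-102)&(w>-150)&(abs(u)<60);print("large u",np.percentile(u[m],[1,99]),"w min",np.percentile(w[m],1))
```

```text
t 17.3 shelf uwh [  22.8 -473.     3.9] rot rel [ 0.251 -0.096  0.729] F shelf [-0.5  0.1 -1.1] width 0.456
[ 0.60095809 -0.17226012  0.16119597] 41.9649383709268
(array([-272.3, -271.3,    8.8]), array([-0.251,  0.096, -0.729]))
-140 0.5 18; -136 0.3 21; -132 -0.4 19; -128 0.1 15; -124 -0.0 22; -120 5.8 47; -116 15.1 21; -112 14.7 12; -108 13.1 21; -104 11.7 16; -100 12.4 26; -96 22.7 59; -92 31.9 12; -88 28.4 16; -84 28.5 14; -80 27.7 19; -76 28.0 21; -72 28.6 17; -68 27.3 15; -64 27.5 17; -60 28.2 21; -56 28.2 13; -52 28.1 21; -48 27.9 16; -44 28.5 17; -40 28.2 23; -36 28.9 14; -32 26.2 14; -28 27.4 18; -24 28.1 21; -20 28.2 15; -16 28.8 16; -12 28.1 17; -8 29.5 17; -4 30.6 27; 0 42.0 65; 4 51.8 30; 
med u range [-21.24147985  26.44732516] w min -98.06317519389644
large u [-24.96221501  28.92389465] w min -120.34234619518503
```

Depth check: the large's upper end is at w = −120 and the medium's at −98, both centred at u ≈ 2 mm, so both are flush. Now carrying the small.

Emit:
play_rows([
  [-1, -34, -34, 0, -0.03, 0.01, -0.1],
  [-1, -68, -68, 0, -0.07, 0.03, -0.2],
  [-1, -102, -102, 0, -0.11, 0.04, -0.32],
  [-1, -136, -136, 0, -0.15, 0.06, -0.45],
  [-1, -170, -170, 0, -0.2, 0.08, -0.58],
  [-1, -204, -204, 0, -0.251, 0.096, -0.729],
  [-1, -238, -238, 4, -0.251, 0.096, -0.729],
  [-1, -272, -271, 8, -0.251, 0.096, -0.729],
  [-1, -272, -271, 8, -0.251, 0.096, -0.729],
  [-1, -272, -271, 8, -0.251, 0.096, -0.729],
])

```text
clock: 18.35
position: [0.5245, 0.2055, 0.1504]
ee_rot: [2.872, 0.208, 0.019]
force: [-0.2, -2.0, -1.0]
width: 0.456
```

Emit:
play_rows([
  [-1, 0, 0, 0, 0, 0, 0],
  [-1, 0, 0, 0, 0, 0, 0],
  [-1, 0, 0, 0, 0, 0, 0],
])

```text
clock: 18.65
position: [0.5247, 0.204, 0.1501]
ee_rot: [2.872, 0.205, 0.018]
force: [0.6, -0.8, -0.9]
width: 0.454
```

Run:
```python
from h import *
where()
print(delta(*shelf(2,-70,41,0)))
```

```text
t 18.65 shelf uwh [  -0.2 -100.    92.4] rot rel [-0.001 -0.006 -0.003] F shelf [ 0.5 -0.6 -1.1] width 0.454
(array([  2.6, -30. ,  51.4]), array([0.001, 0.006, 0.003]))
```

Emit:
play_rows([
  [-1, 2, -15, 20, 0, 0.006, 0.003],
  [-1, 2, -30, 40, 0, 0.006, 0.003],
  [-1, 2, -30, 48, 0, 0.006, 0.003],
  [-1, 2, -30, 51, 0, 0.006, 0.003],
  [-1, 2, -30, 53, 0, 0.006, 0.003],
  [-1, 2, -30, 55, 0, 0.006, 0.003],
  [-1, 2, -30, 56, 0, 0.006, 0.003],
  [-1, 2, -30, 56, 0, 0.006, 0.003],
  [-1, 2, -30, 56, 0, 0.006, 0.003],
])

```text
clock: 19.55
position: [0.525, 0.2183, 0.0899]
ee_rot: [2.872, 0.201, 0.03]
force: [-1.8, -0.9, 7.8]
width: 0.452
```

Run:
```python
from h import *
where()
```

```text
t 19.55 shelf uwh [  2.1 -70.7  37.9] rot rel [-0.001  0.002  0.001] F shelf [-1.9 -2.7  7.3] width 0.452
```

Contact at h = 37.9, as expected. Sliding down to the backstop.

Emit:
play_rows([
  [-1, 0, -6, 0, 0, 0, 0],
  [-1, 0, -12, 0, 0, 0, 0],
  [-1, 0, -16, 0, 0, 0, 0],
  [-1, 0, -18, 0, 0, 0, 0],
  [-1, 0, -20, 0, 0, 0, 0],
  [-1, 0, -22, 0, 0, 0, 0],
  [-1, 0, -24, 0, 0, 0, 0],
  [-1, 0, -25, 0, 0, 0, 0],
  [-1, 0, -25, 0, 0, 0, 0],
])

```text
clock: 20.45
position: [0.5223, 0.2389, 0.0843]
ee_rot: [2.867, 0.197, 0.03]
force: [-1.4, -9.0, 12.9]
width: 0.456
```

```bash
python3 -c "
from h import *
where()"
```

```text
t 20.45 shelf uwh [  2.2 -49.2  37.9] rot rel [-0.007  0.001  0.003] F shelf [ -2.6 -11.8  10.2] width 0.456
```

Emit:
play_rows([
  [1, 0, -2, 0, 0, 0, 0],
  [1, 0, -2, 0, 0, 0, 0],
  [1, 0, 0, 0, 0, 0, 0],
  [1, 0, 0, 0, 0, 0, 0],
  [1, 0, 5, -30, 0, 0, 0],
  [1, 0, 30, -75, 0, 0, 0],
  [1, 0, 80, -120, 0, 0, 0],
  [1, 0, 80, -120, 0, 0, 0],
  [1, 0, 80, -120, 0, 0, 0],
  [1, 0, 80, -120, 0, 0, 0],
])

```text
clock: 21.45
position: [0.528, 0.1941, 0.221]
ee_rot: [2.868, 0.196, 0.03]
force: [-0.6, 0.4, -0.7]
width: 1.001
```

```bash
cat > chk.py <<'E'
from h import *
where()
p=arm.get_image("top");W=world(p);d=W-STOP;u,w,h=d@xd*1e3,d@ys*1e3,d@nn*1e3
m=(abs(u-2)<14)&(w>-150)&(w<5)&(h<75)&(h>-10)
for a in range(-128,8,4):
    q=m&(abs(w-a)<2)
    if q.any():print(a,np.median(h[q]).round(1),q.sum(),end="; ")
for n,lo,hi,wl,wh in(("small",42,52,-90,-12),("med",25,37,-110,-80),("large",10,20,-150,-102)):
    m=(h>lo)&(h<hi)&(w<wh)&(w>wl)&(abs(u)<50)
    if m.any():print("\n",n,"u",np.percentile(u[m],[1,99]).round(1),"wmin",np.percentile(w[m],1).round(1))
m=(h>95)&(h<140)&(w>0)&(w<60)&(abs(u)<62);print("bar w,h,hmax",np.median(w[m]),np.median(h[m]),np.percentile(h[m],98),np.percentile(w[m],[2,98]),m.sum())
a=arm.get_image("scene");cv2.imwrite("pics/s%d.png"%int(arm.observe()["clock"]*10),cv2.resize(a["img"][200:340,280:450],None,fx=4,fy=4,interpolation=cv2.INTER_CUBIC))
E
python3 chk.py; ls pics
```

```text
t 21.45 shelf uwh [   1.7 -128.2  158.2] rot rel [-0.006  0.002  0.003] F shelf [-0.6  0.6 -0.6] width 1.001
-128 -0.1 17; -124 1.0 14; -120 7.1 37; -116 15.1 16; -112 13.9 6; -108 12.5 15; -104 11.6 12; -100 11.1 19; -96 23.4 45; -92 31.3 11; -88 28.3 11; -84 28.3 18; -80 28.1 11; -76 37.7 46; -72 47.8 27; -68 46.2 3; -64 44.2 16; -60 43.7 7; -56 43.3 11; -52 44.0 9; -48 40.9 3; -40 43.4 1; -36 45.4 5; -32 43.1 10; -28 40.8 2; 
 small u [-16.9  23.6] wmin -76.6

 med u [-21.1  25.7] wmin -98.3

 large u [-24.7  29. ] wmin -120.4
crop.png
scene.png
t2.png
top.npz
top.png
w1.png
w2.png
w3.png
w4.png
w5.png
  return _methods._mean(a, axis=axis, dtype=dtype,
  ret = ret.dtype.type(ret / rcount)
Traceback (most recent call last):
  File "chk.py", line 11, in <module>
    m=(h>95)&(h<140)&(w>0)&(w<60)&(abs(u)<62);print("bar w,h,hmax",np.median(w[m]),np.median(h[m]),np.percentile(h[m],98),np.percentile(w[m],[2,98]),m.sum())
                                                                                                   ~~~~~~~~~~~~~^^^^^^^^^
IndexError: index -1 is out of bounds for axis 0 with size 0
```

The stack is good: the upper ends are at −120, −98 and −76.6, all flush, and the small spans u −17 to 24. For the keeper, I'll shut the fingers, pass over the bar and drop in behind it.

Emit:
play_rows([
  [-1, 0, 0, -25, 0, 0, 0],
  [-1, 0, -30, -30, 0, 0, 0],
  [-1, 0, -75, -30, 0, 0, 0],
  [-1, 0, -120, -30, 0, 0, 0],
  [-1, 0, -160, -30, 0, 0, 0],
  [-1, 0, -183, -30, 0, 0, 0],
  [-1, 0, -183, -30, 0, 0, 0],
  [-1, 0, -183, -30, 0, 0, 0],
  [-1, 0, -183, -30, 0, 0, 0],
])

```text
clock: 22.4
position: [0.5024, 0.376, 0.2001]
ee_rot: [2.866, 0.197, 0.027]
force: [0.4, -0.2, 0.4]
width: 0.267
```

```bash
sed -i 's/^m=(h>95).*$/m=(h>95)\&(h<140)\&(w>0)\&(w<60)\&(abs(u)>25)\&(abs(u)<62);print("bar",m.sum(), m.any() and (np.median(w[m]),np.percentile(h[m],[50,98]),np.percentile(w[m],[2,98])))/' chk.py; python3 chk.py 2>/dev/null; ls pics
```

```text
t 22.4 shelf uwh [  1.8  54.6 185.5] rot rel [-0.008 -0.     0.003] F shelf [ 0.3 -0.3  0.3] width 0.267
-128 -0.3 13; -124 0.4 18; -120 5.8 33; -116 16.6 19; -112 15.2 9; -108 14.1 12; -104 10.7 14; -100 12.6 22; -96 26.9 43; -92 31.4 11; -88 29.2 13; -84 29.4 14; -80 25.7 8; -76 36.9 54; -72 47.9 16; -68 45.6 9; -64 44.6 11; -60 43.4 13; -56 43.2 16; -52 43.9 17; -48 44.3 11; -44 43.4 13; -40 44.1 17; -36 45.2 11; -32 44.0 13; -28 43.7 18; -24 43.6 11; -20 44.0 14; -16 43.9 13; -12 43.7 15; -8 44.6 11; -4 46.3 28; 0 50.9 25; 4 55.3 23; 
 small u [-18.8  23.1] wmin -76.3

 med u [-20.9  26.2] wmin -98.8

 large u [-24.7  28.5] wmin -120.1
bar 161 (np.float64(18.397223709708836), array([126.72555216, 130.99893095]), array([13.67101566, 25.42408651]))
crop.png
s225.png
scene.png
t2.png
top.npz
top.png
w1.png
w2.png
w3.png
w4.png
w5.png
```

Emit:
play_rows([
  [-1, 0, 0, 35, 0, 0, 0],
  [-1, 0, 0, 70, 0, 0, 0],
  [-1, 0, 5, 75, 0, 0, 0],
  [-1, 0, 15, 73, 0, 0, 0],
  [-1, 0, 25, 71, 0, 0, 0],
  [-1, 0, 35, 70, 0, 0, 0],
  [-1, 0, 42, 71, 0, 0, 0],
  [-1, 0, 49, 73, 0, 0, 0],
  [-1, 0, 49, 73, 0, 0, 0],
])

```text
clock: 23.4
position: [0.5126, 0.3084, 0.1439]
ee_rot: [2.866, 0.193, 0.029]
force: [-0.3, -0.4, -0.0]
width: 0.006
```

Run:
```python
from h import *
where()
p=arm.get_image("wrist");cv2.imwrite("pics/w6.png",p["img"])
p=arm.get_image("top");W=world(p);d=W-STOP;u,w,h=d@xd*1e3,d@ys*1e3,d@nn*1e3
m=(h>62)&(h<140)&(w>-75)&(w<60)&(abs(u)>28)&(abs(u)<55)
print(m.sum());q=np.c_[u,w,h][m];print(np.percentile(q,[5,50,95],axis=0).round(1))
```

```text
t 23.4 shelf uwh [  2.4   3.2 113.6] rot rel [-0.008  0.001  0.005] F shelf [-0.3 -0.3 -0.1] width 0.006
129Traceback (most recent call last):
  File "<stdin>", line 6, in <module>
IndexError: boolean index did not match indexed array along axis 1; size of axis is 1680 but size of corresponding boolean axis is 560
```

View pics/w6.png

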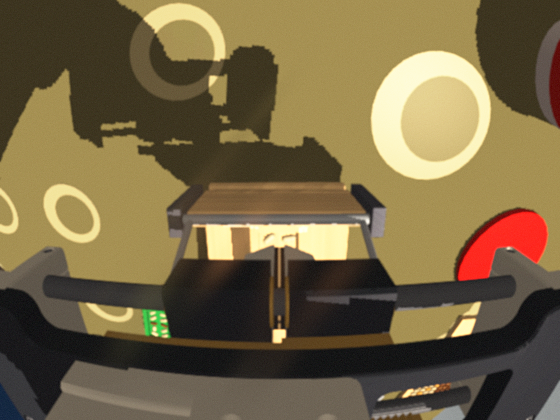

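The arms now lean forward over the stack, so the keeper is moving. I'm following the arc.

Emit:
play_rows([
  [-1, 0, 8, 4, 0, 0, 0],
  [-1, 0, 16, 9, 0, 0, 0],
  [-1, 0, 22, 13, 0, 0, 0],
  [-1, 0, 27, 17, 0, 0, 0],
  [-1, 0, 32, 22, 0, 0, 0],
  [-1, 0, 36, 27, 0, 0, 0],
  [-1, 0, 40, 31, 0, 0, 0],
  [-1, 0, 43, 35, 0, 0, 0],
  [-1, 0, 43, 35, 0, 0, 0],
])

```text
clock: 24.4
position: [0.5182, 0.2625, 0.1199]
ee_rot: [2.872, 0.199, 0.028]
force: [1.4, 12.3, -12.8]
width: 0.004
```

```bash
cat > bar.py <<'E'
from h import *
where()
for n in("top","scene"):
    p=arm.get_image(n);d=world(p)-STOP;u,w,h=d@xd*1e3,d@ys*1e3,d@nn*1e3
    m=(h>56)&(h<140)&(w>-75)&(w<60)&(abs(u)>28)&(abs(u)<55)
    q=np.stack([u,w,h],-1)[m];print(n,len(q),len(q) and np.percentile(q,[5,50,95],axis=0).round(1))
cv2.imwrite("pics/s_%d.png"%int(arm.observe()["clock"]*10),cv2.resize(p["img"][200:340,280:450],None,fx=4,fy=4,interpolation=cv2.INTER_CUBIC))
E
python3 bar.py
```

```text
t 24.4 shelf uwh [  1.6 -35.3  78.4] rot rel [-0.001  0.001  0.002] F shelf [ 3.1 14.9 -9.2] width 0.004
top 107 [[-52.  -56.8  61.2]
 [-32.5 -52.9  87.7]
 [ 51.    9.   90.9]]
scene 123 [[-51.4 -54.9  60.7]
 [ 39.6   7.5  64.1]
 [ 54.1  11.8  89.5]]
```

Bar is at about w −53, h 86 (θ ≈ 0.4). Next I back off, rise, come above the bar and press it down.

Emit:
play_rows([
  [-1, 0, -10, 0, 0, 0, 0],
  [-1, 0, -12, -35, 0, 0, 0],
  [-1, 0, -5, -38, 0, 0, 0],
  [-1, 0, 20, -38, 0, 0, 0],
  [-1, 0, 20, -20, 0, 0, 0],
  [-1, 0, 20, -10, 0, 0, 0],
  [-1, 0, 20, -2, 0, 0, 0],
  [-1, 0, 20, 5, 0, 0, 0],
  [-1, 0, 20, 9, 0, 0, 0],
  [-1, 0, 20, 11, 0, 0, 0],
])

```text
clock: 25.5
position: [0.5211, 0.2408, 0.1142]
ee_rot: [2.872, 0.2, 0.028]
force: [-0.4, -1.1, 1.2]
width: 0.004
```

```bash
python3 bar.py
```

```text
t 25.5 shelf uwh [  1.4 -55.   67.3] rot rel [-0.001  0.001  0.001] F shelf [-0.6 -1.3  0.9] width 0.004
top 84 [[-50.5 -62.2  60.9]
 [-29.  -58.5  65.6]
 [ 52.2 -53.9  70. ]]
scene 153 [[-51.3 -60.1  60.5]
 [ 34.    5.6  63.8]
 [ 52.7  11.6 138.4]]
```

Bar top is at h ≈ 67 and needs to reach about 65. I'm pressing gently until the limit pushes back.

Emit:
play_rows([
  [-1, 0, 0, 2, 0, 0, 0],
  [-1, 0, 0, 3, 0, 0, 0],
  [-1, 0, 0, 4, 0, 0, 0],
  [-1, 0, 0, 5, 0, 0, 0],
  [-1, 0, 0, 5, 0, 0, 0],
])

```text
clock: 26.1
position: [0.5215, 0.2408, 0.1117]
ee_rot: [2.873, 0.201, 0.031]
force: [-5.6, -0.1, 18.2]
width: 0.006
```

```bash
python3 bar.py
```

```text
t 26.1 shelf uwh [  1.8 -54.4  64.8] rot rel [-0.     0.003  0.001] F shelf [-5.5 -4.1 17.8] width 0.006
top 85 [[-50.9 -63.1  59.6]
 [-28.5 -58.4  64. ]
 [ 52.4 -52.9  67.9]]
scene 163 [[-51.6 -61.8  60.2]
 [ 33.9   5.1  63.6]
 [ 52.2  11.6 138.3]]
```

The hinge limit is reached: tip at h = 64.8 with an 18 N reaction. Now I lift clear and do the final check.

Emit:
play_rows([
  [-1, 0, 0, -20, 0, 0, 0],
  [-1, 0, 0, -60, 0, 0, 0],
  [-1, 0, 50, -100, 0, 0, 0],
  [-1, 0, 100, -140, 0, 0, 0],
  [-1, 0, 150, -140, 0, 0, 0],
  [-1, 0, 200, -140, 0, 0, 0],
  [-1, 0, 200, -140, 0, 0, 0],
  [-1, 0, 200, -140, 0, 0, 0],
])

```text
clock: 27.0
position: [0.5439, 0.0811, 0.3004]
ee_rot: [2.872, 0.191, 0.034]
force: [0.3, -0.3, -0.2]
width: 0.006
```

```bash
python3 bar.py; python3 chk.py 2>/dev/null | tail -7; ls -t pics | head -3; cp "pics/$(ls -t pics | head -1)" pics/final.png
```

```text
t 27.0 shelf uwh [   1.7 -259.   205.4] rot rel [-0.002  0.004  0.008] F shelf [ 0.3 -0.2 -0.3] width 0.006
top 0 0
scene 186 [[-51.4 -59.4  60.3]
 [ 30.8 -52.   63.6]
 [ 52.8  11.5  65.9]]
t 27.1 shelf uwh [   1.1 -254.2  205.1] rot rel [0.    0.003 0.002] F shelf [-0.6  0.9 -0.2] width 0.004
-80 29.5 1; -76 28.2 2; bar 0 False
s272.png
s_271.png
s_262.png
```

View pics/final.png

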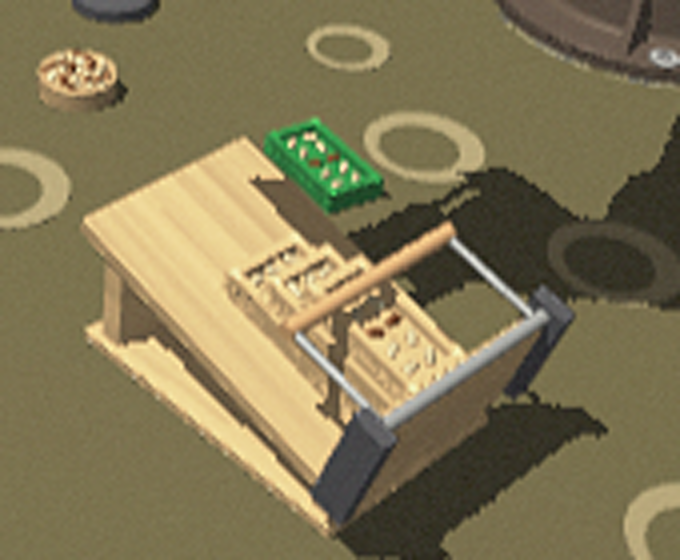

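The final view shows all three plaques stepped and flush at the backstop, with the keeper bar down across the stack, about (290,325) to (450,230). The top camera is now blocked by the arm. Handing in.

```bash
python3 -c "
from cell import arm
print(arm.sign_off())"
```

```text
the job is handed in; nothing more can be done
None
```

The three plaques are stacked on the rack and the keeper bar is down; I handed the job in at about 27 s on the robot's clock.

I slid the large square against the backstop, then stacked the medium and then the natural-wood small on it. Each was pushed down the slope until the backstop stopped it (12–18 N). I then swung the keeper down and pressed it onto its limit: the bar's top was at 64.8 mm against 65 mm nominal, with an 18 N push-back.

**Stack:** before the keeper was lowered, depth readings put the upper ends at 120, 98 and 76 mm from the backstop. These match the plaque lengths, so all three were flush. They sit about 2 mm off mid-width.

**Keeper and final state:** the last scene picture shows the stack still stepped and the bar lying across it, with the gripper clear. The top-camera recheck after lowering the keeper failed because the arm blocked the view, so the final state rests on that scene picture and its depth readings. I did not re-measure the other things on the table.

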